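Set out the splash shield on its kickstand and hold it upright

TASK

The amber splash shield lies on its front on the bench. While it still lies there, flip its red kickstand from its folded position right over centre until it snaps out against its stop; then take the shield by the black grip at its top, raise it upright with its foot roll on the bench, and finish while still gripping it there, so that it cannot tip before a colleague screws it down. Do not push the vial, the beaker or the metal cone around it about.

Things in the scene. Friction and masses are not known exactly. Their poses are not given: they have to be found in the camera images.
- shield_centre (a point): Splash shield: loose aluminium frame with amber pane, 0.6 kg, 200 mm wide, 243 long, frame 18 thick, lying on its front. The point is the middle of the frame, 9 mm above the bench. Its x axis points to the shield's top (at the start towards the robot, give or take 20 degrees), z out of its back (up at the start), y along its width. Upright: its x axis points straight up.
- foot_roll (a point): Middle of the shield's foot, a rubber roll 18 mm in diameter, 200 mm long along y, at x = -100, y = 0, z = 0 mm from shield_centre; axes as there. It rests on the bench (point 9 mm up) while the shield lies and when it stands; while the shield is raised it may roll about 14 mm onward, away from the side where the top lay.
- top_grip (a point): Middle of the black grip at the shield's top: round bar 16 mm in diameter, 116 mm long along y, at x = 125, y = 0, z = 21 mm from shield_centre (30 mm above the bench at the start); axes as there. It turns freely on its axle, so the shield swings under a hand that does not turn. The frame is open for 90 mm on the foot side of the bar's axis. Cheeks carry the bar at y = +-66 mm.
- kick_hinge (a point): Hinge of the kickstand, axis along the shield's y, at x = -12, y = 0, z = 25 mm from shield_centre (34 mm above the bench at the start); axes as there.
- kickstand (a joint): Kickstand angle, rad: 0 folded (leg points to the shield's top), 1.57 straight out of the back, 2.618 out at its stop (leg points to the foot side, 30 degrees off the frame). A light over-centre spring, under 0.1 N m, pulls it to the nearer end: to 0 below about 1.4, out to the stop above. Out, its wheel meets the bench when the shield leans about 3 degrees past upright towards its back.
- vial_centre (a point): Amber vial with white cap, 27 mm in diameter and 58 mm tall, loose, standing on the bench on the left of the shield; its centre. A bystander. Farther left the analyser's tall black door stands open: its free edge is near x = 0.25, y = 0.43, from 0.27 to 0.57 m up, and the door runs back from there to the far left; an arm that starts beyond it must come back round this edge.
- beaker_centre (a point): Small clear beaker, 45 mm in diameter and 52 mm tall, loose, standing on the right of the shield; its centre. A bystander.
- cone_centre (a point): Grey metal cone with flange, 38 mm in diameter and 14 mm tall, loose, lying on the bench beside the shield, on the beaker's side; its centre. A bystander.
- kick_wheel (a point): Centre of the black rubber wheel (20 mm in diameter, 16 mm wide along y) at the end of the red kickstand leg, 96 mm from its hinge. It turns freely, so it can be pinched by its flat sides while the leg swings. The leg is 10 mm wide. Folded, the leg lies along the shield's back towards the top, 34 mm above the bench; under the wheel the frame is open. The point's x axis runs from hinge to wheel.

How it is judged:
On the way, in this order (a step that is already met when the one before it is completed fails the run):
1. kickstand flipped over centre to its stop while the shield still lies on the bench (value of joint kickstand above 2.4 rad and height (world z) of top_grip below 0.07 m), for 0.2 s.
2. shield raised by its top grip, kickstand out (height (world z) of top_grip above 0.18 m and value of joint kickstand above 2.2 rad), for 0.1 s.
At the end, for the whole second after the job is handed in: The shield stands upright within 8 degrees, its foot roll down on the bench (within 6 mm), its kickstand out at its stop (above 2.4 rad), at rest, and the fingers still grip the black sleeve at its top (more than 2 N) (angle between shield_centre's own x axis and vertical below 0.14 rad and height (world z) of foot_roll below 0.015 m and value of joint kickstand above 2.4 rad and contact force between the fingers and sleeve above 2 N and distance between the grasp point and top_grip below 0.08 m and linear speed of shield below 0.03 m/s); the arm keeps its last pose, push and grip.
It fails at once if the vial is pushed more than 30 mm or knocked over (distance of vial_centre from where it was at the start of the episode above 0.03 m or angle between vial_centre's own z axis and vertical above 0.5 rad).
It fails at once if the beaker is pushed more than 30 mm or knocked over (distance of beaker_centre from where it was at the start of the episode above 0.03 m or angle between beaker_centre's own z axis and vertical above 0.5 rad).
It fails at once if the metal cone is pushed more than 30 mm (distance of cone_centre from where it was at the start of the episode above 0.03 m).
It also fails if it takes over 67 s, if anything falls off the work surface, if the arm or the gripper's body presses on something with over 40 N, if the wrist force passes 120 N, or if a joint passes its speed limit or range.

ROBOT

A 6-joint arm with a two-finger parallel gripper is mounted at the origin on a cart in front of the work surface, level with it; the furniture and walls round the work are solid. World frame = base frame: x ahead of the robot, y to its left, z up, the work surface at z = 0. Lengths are in m, angles in rad, forces in N, time in s.
With the tool pointing down it reaches from about 0.4 to 0.925 m from the base axis. Payload 3.4 kg.
Tool frame: the origin (TCP) lies midway between the tips of the shut fingers; the grasp point (between the pads) lies 19 mm behind it; z points along the fingers, x is the direction in which the jaws open and shut, and the axes are right-handed (so a half turn about z gives the same grasp; the last joint's range is limited). The gripper opens to 85 mm and grips with 20 to 120 N. Pads are 22 mm wide; open, the fingers measure 114 mm over their backs; the gripper's body (76 mm by 85 mm) begins 54 mm behind the grasp point. The pads swing forward as they close: fully open they stand 13 mm farther back than shut.
Start: joints at [1.107, 0.307, 1.506, -0, 1.328, -0.073], TCP at [0.219, 0.532, 0.231] pointing down, gripper open.
Joint ranges: [-3.12, 3.12], [-1.05, 2.28], [0.14, 2.33], [-1.42, 4.57], [0.1, 2.73], [-2.68, 2.68]. Speed limits (rad/s): [2.57, 2.57, 3.14, 3.14, 3.14, 3.14].

INTERFACE

Orientations are given as a unit quaternion [w, x, y, z].
In Python, from bench import env gives the robot as it stands. The module is installed in compiled form; this text tells all that it offers. Calls block until the motion is done:
- env.move_to(position, orientation): joint-space move of the TCP to a pose.
- env.line_to(position, orientation=None, v=0.15, threshold=None): straight line of the TCP; orientation=None keeps the orientation; v is the mean speed in m/s. With threshold (N) it stops when the force on the tool has changed by that much, and returns True; else False.
- env.goto_joints(angles): joint-space move.
- env.grip(opening, grip_force=None): finger opening in m; grip_force is the grip in N (None keeps the last); returns when the fingers have stopped.
- env.sleep(seconds).
- env.solve_ik(position, orientation): joint angles nearest the present ones, or None.
- env.grab_frame(name): name is "side" or "top" or "wrist"; returns a dict with "pixels" (480x640x3 uint8, red, green, blue), "mtx" (3x3 intrinsics, pixels), "rvec" (rotation vector, rad) and "tvec" (3), from world to camera coordinates, as OpenCV has them. Camera axes: x right, y down, z forward; pixel columns grow to the right and rows downward; lengths in m; the calibration is good to about 2 mm. The wrist camera is an equidistant fisheye: a pixel r from the principal point sees the ray r / f radians off the axis. A picture is of the moment at which its call begins. There is no depth.
A pose or a line that the arm cannot do raises env.PlanningError and nothing moves.
- env.close_job(): hands the job in, once; it reports no verdict.
Readings, each from a call of its own:
- env.read_time_s(): time.
- env.read_joint_positions(): joint angles.
- env.read_joint_velocities(): joint speeds.
- env.read_joint_torque(): joint torques, N m.
- env.read_tool_pos(): TCP position.
- env.read_eef_rot(): TCP orientation.
- env.read_wrist_force(): force on the tool from outside, world axes, zero at the start.
- env.read_ft_torque(): the same for the moment, N m.
- env.read_gripper_width(): finger opening in m.
Only numpy, scipy, OpenCV 4.12 (cv2) and the standard library are available. Lean on these libraries where they do the work, as an engineer would, in place of code of your own. Each camera call takes 0.05 s, during which the arm holds its last target.

## Working session

There is one attempt and no reset: what is moved stays moved. The work goes in short steps, each a Python script; the robot and the scene stay as the last script left them, time stands still between calls to the robot, and variables do not carry over. Pictures are saved under pics/ and viewed, and the job is handed in when it is done.

```bash
mkdir -p pics; ls; python3 - <<'E'
from bench import env
import cv2
for n in ["side","top","wrist"]:
    f=env.grab_frame(n)
    cv2.imwrite(f"pics/a_{n}.png",f["pixels"][:,:,::-1])
    print(n,f["mtx"].tolist(),f["rvec"],f["tvec"])
print(env.read_time_s(),env.read_tool_pos(),env.read_eef_rot(),env.read_gripper_width(),env.read_wrist_force())
E
```

```text
pics
side [[523.417963636991, 0.0, 317.95488906343843], [0.0, 523.417963636991, 240.5109289949026], [0.0, 0.0, 1.0]] [ 2.20267323  0.56403988 -0.26585147] [-0.56367205 -0.06934366  1.02301392]
top [[432.9993352893384, 0.0, 325.5890021878801], [0.0, 432.9993352893384, 243.64871622537058], [0.0, 0.0, 1.0]] [ 2.19154928 -2.16435981  0.08700672] [0.13260175 0.59200843 0.85497833]
wrist [[371.64829954431775, 0.0, 322.49167963814926], [0.0, 371.64829954431775, 236.9217012516612], [0.0, 0.0, 1.0]] [-2.37219543 -1.58851226 -0.26092627] [-0.57427271 -0.0420406   0.38105984]
0.15 [0.21882217 0.53115693 0.23058387] [ 3.86513185e-04  8.30939954e-01  5.56361535e-01 -6.96697310e-04] 0.08525502307082829 [ 0.13364532 -0.20108739 -0.29112844]
```

View pics/a_side.png

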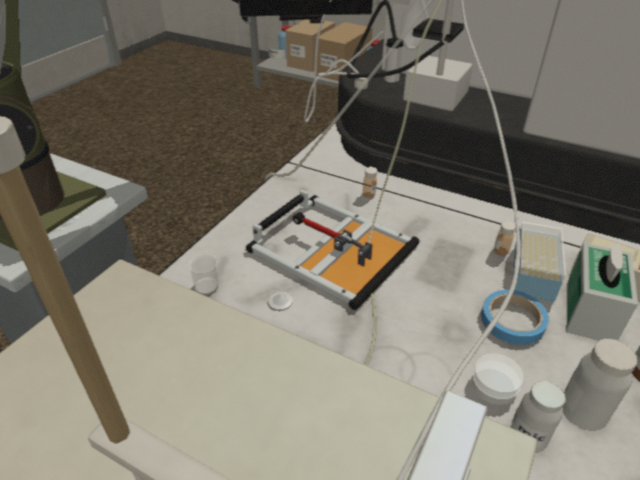

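View pics/a_top.png

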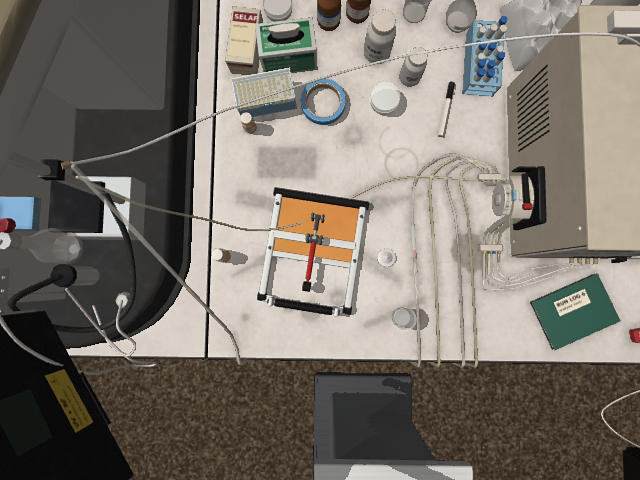

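View pics/a_wrist.png

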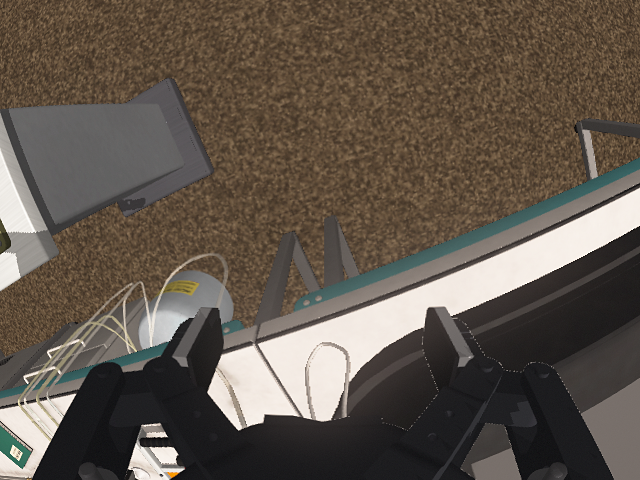

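The top view shows the shield near (313,250): its foot roll runs from (275,190) to (368,206), the grip is near (305,305), and the red leg goes from hinge (315,238) to wheel (306,287). The vial is at (221,256), the cone at (387,257) and the beaker at (403,317). Next I'll turn these pixels into positions.

```bash
cat > h.py <<'E'
import numpy as np, cv2
from scipy.spatial.transform import Rotation as R
from bench import env
def cam(f):
    Rm=R.from_rotvec(np.ravel(f["rvec"])).as_matrix(); return f["mtx"],Rm,np.ravel(f["tvec"])
def proj(f,P):
    p,_=cv2.projectPoints(np.array(P,float).reshape(-1,3),np.array(f["rvec"],float),np.array(f["tvec"],float),np.array(f["mtx"],float),None); return p.reshape(-1,2)
def ray(f,uv):
    K,Rm,t=cam(f); d=Rm.T@np.linalg.inv(K)@np.array([uv[0],uv[1],1.]); return -Rm.T@t,d
def onz(f,uv,z):
    o,d=ray(f,uv); return o+d*(z-o[2])/d[2]
def two(f1,u1,f2,u2):
    o1,d1=ray(f1,u1);o2,d2=ray(f2,u2)
    A=np.stack([d1,-d2],1); s=np.linalg.lstsq(A,o2-o1,rcond=None)[0]
    a=o1+s[0]*d1;b=o2+s[1]*d2; return (a+b)/2,np.linalg.norm(a-b)
E
python3 - <<'E'
from h import *
t=env.grab_frame("top"); s=env.grab_frame("side")
np.set_printoptions(precision=4,suppress=True)
print("cams",ray(t,(320,240))[0],ray(s,(320,240))[0])
print(proj(t,[[.25,.43,.27],[.25,.43,.57],[.219,.532,.231],[0,0,0],[.3,0,0]]))
for n,c,z in [("vial",(221,256),.029),("beak",(403,317),.026),("cone",(387,257),.007),("footA",(275,190),.009),("footB",(368,206),.009),("wheel",(306,287),.034),("hinge",(315,238),.034)]:
    print(n,onz(t,c,z))
for n,f,(x0,y0,x1,y1) in [("top",t,(190,160,430,340)),("side",s,(180,150,440,320))]:
    im=cv2.cvtColor(f["pixels"],cv2.COLOR_RGB2BGR)[y0:y1,x0:x1]
    k=3.3 
    cv2.imwrite(f"pics/b_{n}.png",cv2.resize(im,None,fx=3,fy=3,interpolation=cv2.INTER_CUBIC))
E
```

```text
cams [0.5178 0.1372 0.9011] [ 0.8948 -0.4603  0.5971]
[[115.594  468.2561]
 [-88.5687 650.9981]
 [ 58.8028 477.5563]
 [392.7445 543.4683]
 [392.7139 387.8932]]
vial [0.5623 0.3506 0.029 ]
beak [ 0.445  -0.0166  0.026 ]
cone [0.5657 0.0128 0.007 ]
footA [0.7028 0.2471 0.009 ]
footB [0.6713 0.0527 0.009 ]
wheel [0.5023 0.1779 0.034 ]
hinge [0.6007 0.1614 0.034 ]
```

View pics/b_top.png

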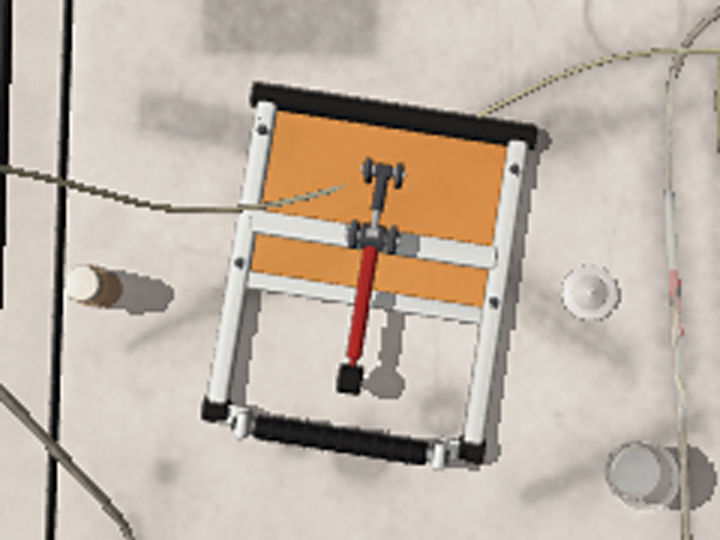

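View pics/b_side.png

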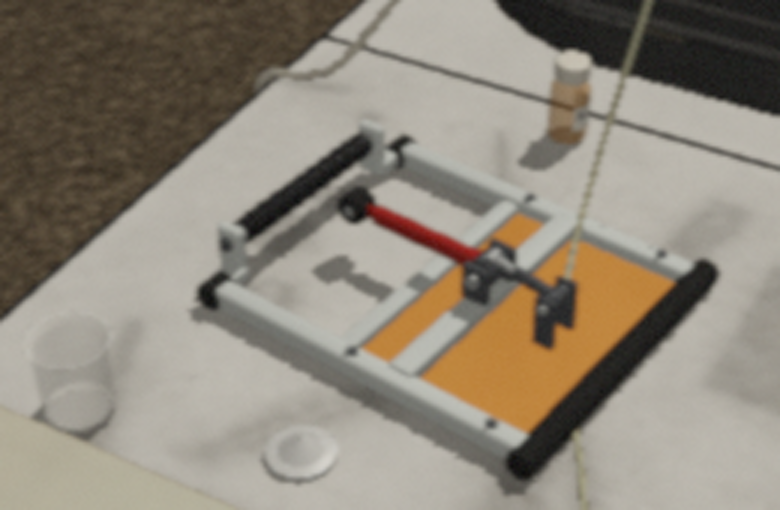

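The crops confirm the shield layout, and a thin tube hangs across the view near the shield. I'll find its height and measure the shield from the colour masks.

```bash
python3 - <<'E'
from h import *
np.set_printoptions(precision=4,suppress=True)
t=env.grab_frame("top"); s=env.grab_frame("side")
poly=np.array([(75,165),(130,192),(190,212),(245,229),(280,229),(305,222),(350,198),(375,186),(420,180),(500,178)],float)
pp=np.concatenate([np.linspace(a,b,30) for a,b in zip(poly[:-1],poly[1:])])
for u in [(430,40),(413,85),(400,120),(388,165),(378,205),(374,225),(373,300),(374,330)]:
    o,d=ray(s,u); best=[]
    for k in np.linspace(.3,2.5,800):
        P=o+k*d
        if P[2]<-.02 : break
        e=np.min(np.linalg.norm(pp-proj(t,[P])[0],axis=1)); best.append((e,*P))
    best=np.array(best); i=best[:,0].argmin(); print(u,best[i])
# cable masks
for n,f in [("top",t),("side",s)]:
    im=f["pixels"]; hsv=cv2.cvtColor(im,cv2.COLOR_RGB2HSV)
    m=((hsv[...,0]<5)|(hsv[...,0]>174))&(hsv[...,1]>150)&(hsv[...,2]>60)
    m=m.astype(np.uint8); nn,l,st,c=cv2.connectedComponentsWithStats(m)
    print(n,"red",[(st[i].tolist(),c[i]) for i in range(1,nn) if st[i,4]>40])
    m=(im.max(2)<55).astype(np.uint8)
    if n=="top": m[:180]=0;m[320:]=0;m[:,:250]=0;m[:,380:]=0
    else: m[:185]=0;m[310:]=0;m[:,240:]=m[:,240:];m[:,:240]=0;m[:,430:]=0
    nn,l,st,c=cv2.connectedComponentsWithStats(m)
    for i in range(1,nn):
        if st[i,4]>15:
            ys,xs=np.nonzero(l==i); r=cv2.minAreaRect(np.stack([xs,ys],1).astype(np.float32)); print(n,"black",st[i].tolist(),c[i],r)
E
```

```text
(430, 40) [0.714  0.6337 0.4039 0.3012]
(413, 85) [0.7793 0.626  0.3665 0.2356]
(400, 120) [0.5287 0.6189 0.3398 0.1809]
(388, 165) [0.3003 0.6155 0.3111 0.1047]
(378, 205) [0.064  0.6169 0.2752 0.0397]
(374, 225) [0.3551 0.6201 0.2554 0.0081]
(373, 300) [ 1.2703  0.6901  0.0973 -0.0105]
(374, 330) [ 0.4052  0.7149  0.0469 -0.018 ]
top red [([523, 203, 9, 7, 58], array([526.9483, 205.9483])), ([0, 220, 7, 12, 64], array([  2.7031, 225.6094])), ([306, 242, 10, 41, 163], array([310.2577, 260.5276])), ([630, 329, 10, 14, 104], array([634.6827, 335.1827]))]
top black [274, 188, 95, 22, 679] [321.2194 198.3682] ((321.0982360839844, 198.3612823486328), (95.3398666381836, 7.8309454917907715), 8.746161460876465)
top black [303, 282, 8, 9, 62] [306.3387 286.1774] ((306.5, 286.0), (8.0, 7.0), 90.0)
top black [258, 293, 9, 7, 46] [261.5652 296.5652] ((262.0, 296.0), (6.0, 8.0), 90.0)
top black [274, 299, 59, 16, 454] [303.2907 306.2775] ((302.979736328125, 306.1246032714844), (57.889122009277344, 8.102641105651855), 9.246112823486328)
top black [343, 306, 9, 9, 52] [346.8462 310.3269] ((346.730
[... 361 characters left out ...]
2857] ((298.2500305175781, 217.25003051757812), (9.192388534545898, 9.899494171142578), 45.0)
side black [349, 237, 69, 73, 835] [382.5485 274.3964] ((383.7410888671875, 273.2329406738281), (9.995540618896484, 95.50617218017578), 44.012237548828125)
side black [247, 241, 9, 12, 44] [250.0227 246.6364] ((250.27587890625, 245.81036376953125), (5.942250728607178, 11.698805809020996), 21.801406860351562)
side black [335, 240, 20, 11, 56] [342.4107 244.4107] ((343.8096618652344, 243.7179412841797), (8.398340225219727, 18.625349044799805), 61.69924545288086)
side black [359, 246, 12, 19, 92] [364.5217 255.4891] ((365.5000305175781, 255.00003051757812), (7.77817440032959, 19.091880798339844), 45.0)
```

```bash
python3 - <<'E'
from h import *
np.set_printoptions(precision=4,suppress=True)
t=env.grab_frame("top"); s=env.grab_frame("side")
print("grip tri",two(t,(303.1,306.2),s,(281.5,211.5)),"plane",onz(t,(303.1,306.2),.030+.004))
print("wheel tri",two(t,(306.4,286.2),s,(298.1,217.2)),"plane",onz(t,(306.4,286.2),.034))
F=onz(t,(321.1,198.4),.009+.003);print("foot plane",F)
G=onz(t,(303.1,306.2),.030+.003)
W=onz(t,(306.4,286.2),.037)
A=onz(t,(274.5,191),.009);B=onz(t,(368.5,206),.009);print("foot len",np.linalg.norm(A-B))
u=G[:2]-F[:2];print("dist G-F (225)",np.linalg.norm(u), "yaw",np.degrees(np.arctan2(u[1],u[0])))
w=(A-B)[:2]; print("yaw from roll", np.degrees(np.arctan2(w[1],w[0]))-90, np.degrees(np.arctan2(w[1],w[0]))+90)
un=u/np.linalg.norm(u); print("wheel along from foot (184)",(W[:2]-F[:2])@un, "lateral",np.cross(un,W[:2]-F[:2]))
# side view check: project model
yaw=np.arctan2(u[1],u[0]); 
ex=np.array([un[0],un[1],0]); ey=np.array([-un[1],un[0],0]);ez=np.array([0,0,1]);C=(np.r_[F[:2],.009]+np.r_[G[:2],.009]+0*ex)/2-ex*.0125; print("C",C)
for nm,p,obs in [("grip",(.125,0,.021),(281.5,211.5)),("wheel",(.084,0,.025),(298.1,217.2)),("f+",(-.1,.1,0),(0,0)),("f-",(-.1,-.1,0),(0,0))]:
    P=C+p[0]*ex+p[1]*ey+p[2]*ez; print(nm,P,"top",proj(t,[P])[0],"side",proj(s,[P])[0],obs)
E
```

```text
grip tri (array([0.465 , 0.1838, 0.0302]), np.float64(0.002034165298340049)) plane [0.4643 0.183  0.034 ]
wheel tri (array([0.5045, 0.1774, 0.0357]), np.float64(0.0012083827414235745)) plane [0.5039 0.1771 0.034 ]
foot plane [0.6856 0.1505 0.012 ]
foot len 0.1986155849855997
dist G-F (225) 0.22370403379020623 yaw 171.63104585583983
yaw from roll -8.475595608224936 171.52440439177508
wheel along from foot (184) 0.1835171378689802 lateral 0.0002571450364278853
C [0.5873 0.165  0.009 ]
grip [0.4636 0.1832 0.03  ] top [303.1284 306.4309] side [280.1548 211.5438] (281.5, 211.5)
wheel [0.5042 0.1772 0.034 ] top [306.3558 286.074 ] side [297.6006 217.9536] (298.1, 217.2)
f+ [0.6717 0.0515 0.009 ] top [368.5868 205.8426] side [350.6242 305.8903] (0, 0)
f- [0.7008 0.2494 0.009 ] top [273.9063 190.9129] side [414.4374 239.8853] (0, 0)<stdin>:12: DeprecationWarning: Arrays of 2-dimensional vectors are deprecated. Use arrays of 3-dimensional vectors instead. (deprecated in NumPy 2.0)
```

The two views and the given sizes agree to about 2 mm: the distance from grip to foot is 223.7 mm (225 expected), the roll is 198.6 mm long, and the wheel is at 30–36 mm height. This puts the shield at yaw 171.6° with C=(0.587,0.165). Next I'll check reachability before moving, including the retreat around the door.

```bash
cat >> h.py <<'E'
YAW=np.radians(171.6); C=np.array([.5873,.165,.009])
ex=np.array([np.cos(YAW),np.sin(YAW),0]); ey=np.array([-np.sin(YAW),np.cos(YAW),0]); ez=np.array([0,0,1.])
def down(az):  # tool z down, tool x at azimuth az (rad)
    q=R.from_matrix(np.array([[np.cos(az),np.sin(az),0],[np.sin(az),-np.cos(az),0],[0,0,-1]])).as_quat(); return np.array([q[3],q[0],q[1],q[2]])
QW=down(YAW-np.pi/2)   # jaws along shield y
QB=down(YAW-np.pi)     # jaws along shield x
H=C-.012*ex+.025*ez
def wheel(th,r=.096): return H+r*(np.cos(th)*ex+np.sin(th)*ez)
def bar(phi,F0=None):
    F=(C-.1*ex if F0 is None else F0)-.009*phi*ex
    return F+.225*(np.cos(phi)*ex+np.sin(phi)*ez)+.021*(-np.sin(phi)*ex+np.cos(phi)*ez)
E
python3 - <<'E'
from h import *
np.set_printoptions(precision=3,suppress=True)
p=env.read_tool_pos();a=np.arctan2(p[1],p[0]);q=env.read_eef_rot()
for r in [.5,.45,.4,.37,.34,.3]:
    for z in [.23,.3]:
        print(r,z,env.solve_ik([r*np.cos(a),r*np.sin(a),z],q))
for az in [50,30,20]: print(az,env.solve_ik([.4*np.cos(np.radians(az)),.4*np.sin(np.radians(az)),.23],down(np.radians(az))))
g=np.array([0,0,.019])
for th in [0,.8,1.57,2.2,2.618]: print(th,wheel(th),env.solve_ik(wheel(th)-g,QW))
for ph in [0,.8,1.57]: print(ph,bar(ph),env.solve_ik(bar(ph)-g,QB))
t=env.grab_frame("top"); s=env.grab_frame("side")
for uv in [(50,310),(130,478),(50,340)]: print([onz(t,uv,z) for z in (.27,.57)])
print(proj(s,[[.25,.43,.27],[.25,.43,.57],[.45,.5,.57]]))
E
```

```text
0.5 0.23 [ 1.095  0.203  1.659  0.     1.28  -0.085]
0.5 0.3 [ 1.095  0.153  1.542  0.     1.447 -0.085]
0.45 0.23 [ 1.086  0.132  1.751  0.     1.259 -0.094]
0.45 0.3 [ 1.086  0.078  1.631  0.     1.433 -0.094]
0.4 0.23 [ 1.074  0.059  1.837  0.     1.246 -0.106]
0.4 0.3 [ 1.074  0.002  1.712  0.     1.428 -0.106]
0.37 0.23 [ 1.066  0.013  1.886  0.     1.243 -0.114]
0.37 0.3 [ 1.066 -0.046  1.758  0.     1.43  -0.114]
0.34 0.23 [ 1.056 -0.034  1.932  0.     1.244 -0.125]
0.34 0.3 [ 1.056 -0.094  1.801  0.     1.435 -0.125]
0.3 0.23 [ 1.039 -0.1    1.989  0.     1.252 -0.141]
0.3 0.3 [ 1.039 -0.16   1.853  0.     1.449 -0.141]
50 [ 0.767  0.058  1.837 -0.     1.246 -0.106]
30 [ 0.418  0.058  1.837 -0.     1.246 -0.106]
20 [ 0.243  0.058  1.837 -0.     1.246 -0.106]
0 [0.504 0.177 0.034] [ 0.259  0.507  1.845 -0.     0.789 -1.165]
0.8 [0.533 0.173 0.103] [ 0.239  0.437  1.725 -0.     0.98  -1.186]
1.57 [0.599 0.163 0.13 ] [ 0.198  0.476  1.56  -0.     1.105 -1.226]
2.2 [0.655 0.155 0.112] [ 0.17   0.558  1.456 -0.     1.129 -1.255]
2.618 [0.681 0.151 0.082] [ 0.158  0.617  1.421 -0.     1.103 -1.266]
0 [0.464 0.183 0.03 ] [ 0.292  0.482  1.928 -0.     0.732  0.438]
0.8 [0.553 0.17  0.185] [ 0.225  0.368  1.59  -0.     1.184  0.372]
1.57 [0.721 0.145 0.234] [ 0.141  0.543  1.151 -0.     1.448  0.288]
[array([0.469, 0.537, 0.27 ]), array([0.492, 0.347, 0.57 ])]
[array([0.237, 0.409, 0.27 ]), array([0.371, 0.28 , 0.57 ])]
[array([0.426, 0.534, 0.27 ]), array([0.47 , 0.345, 0.57 ])]
[[ 249.273   20.588]
 [ 234.058 -169.345]
 [ 362.832 -168.624]]
```

```bash
python3 - <<'E'
from h import *
np.set_printoptions(precision=3,suppress=True)
env.goto_joints([1.107,-.07,1.96,0,1.2515,-.073]); print(env.read_tool_pos(),env.read_wrist_force())
env.goto_joints([.35,-.07,1.96,0,1.2515,-.6]); print(env.read_tool_pos(),env.read_wrist_force())
env.grip(.045,40)
env.move_to(wheel(0)+[0,0,.10],QW); print(env.read_tool_pos(),env.read_time_s(),env.read_wrist_force())
for n in ["side","wrist"]:
    cv2.imwrite(f"pics/c_{n}.png",env.grab_frame(n)["pixels"][:,:,::-1])
E
```

```text
[0.105 0.303 0.232] [ 0.725 -0.048 -0.315]
[0.283 0.149 0.231] [ 0.548 -0.016  0.131]
[0.503 0.177 0.134] 3.9333 [-0.23   0.827  1.018]
```

View pics/c_side.png

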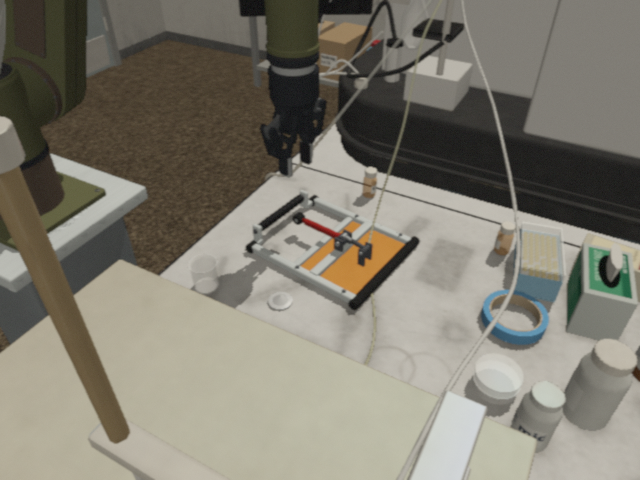

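View pics/c_wrist.png

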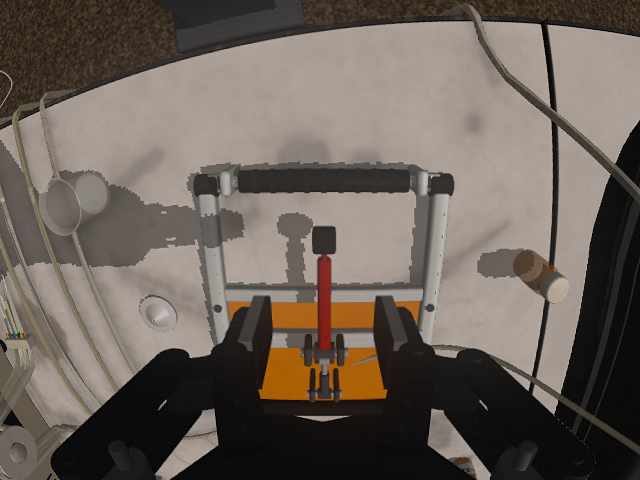

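The hand is clear of the door and above the wheel. The wrist view shows the wheel at (324,240), centred between the fingers at about x=325. Now I'll descend, pinch and swing.

```bash
python3 - <<'E'
from h import *
np.set_printoptions(precision=3,suppress=True)
g=np.array([0,0,.017])
print(env.line_to(wheel(0)-g,QW,v=.1,threshold=12), env.read_tool_pos())
env.grip(0,40); print("w",env.read_gripper_width(),env.read_wrist_force())
for n in ["side","wrist"]:
    cv2.imwrite(f"pics/d_{n}.png",env.grab_frame(n)["pixels"][:,:,::-1])
env.line_to(wheel(.25)-g,QW,v=.06)
print("w",env.read_gripper_width(),env.read_wrist_force(),env.read_tool_pos()-wheel(.25)+g,env.read_time_s())
cv2.imwrite(f"pics/d_side2.png",env.grab_frame("side")["pixels"][:,:,::-1])
E
```

```text
False [0.505 0.177 0.018]
w 0.015311341986264293 [0.08  0.935 2.733]
w 0.015050802504846012 [ 1.201  1.587 -0.876] [0. 0. 0.] 6.3667
```

View pics/d_wrist.png

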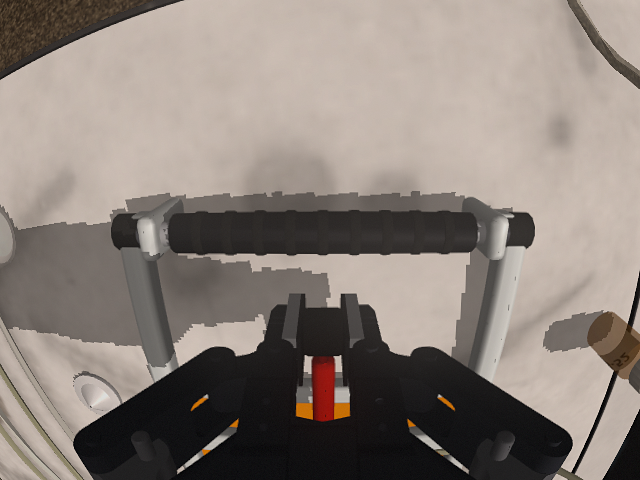

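View pics/d_side2.png

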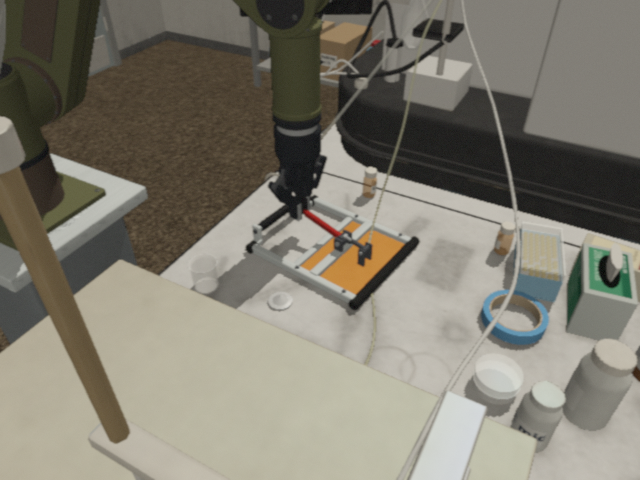

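The wheel is pinched: the opening reads 15 mm, and the wheel sits between the pads at (323,325) in the wrist view. The leg has started to lift and the shield is still flat. I'll continue the arc.

```bash
python3 - <<'E'
from h import *
np.set_printoptions(precision=3,suppress=True)
g=np.array([0,0,.017])
for th in [.5,.75,1.0,1.25,1.5,1.75,2.0,2.2,2.4,2.55]:
    env.line_to(wheel(th)-g,QW,v=.1)
    f=env.read_wrist_force(); print(th,"w",round(env.read_gripper_width(),4),f)
    if np.linalg.norm(f)>40: print("stop"); break
print(env.read_time_s())
for n in ["side","wrist"]:
    cv2.imwrite(f"pics/e_{n}.png",env.grab_frame(n)["pixels"][:,:,::-1])
E
```

```text
0.5 w 0.0153 [-1.683 -0.111 -1.099]
0.75 w 0.0151 [-3.505  0.332  1.823]
1.0 w 0.0149 [-5.115  0.14   6.074]
1.25 w 0.0152 [-3.241 -0.107  8.178]
1.5 w 0.0152 [-0.241 -1.23   6.941]
1.75 w 0.0154 [1.857 0.1   5.884]
2.0 w 0.0155 [2.124 1.588 4.468]
2.2 w 0.015 [4.465 1.021 3.529]
2.4 w 0.0152 [4.581 1.549 3.305]
2.55 w 0.0154 [3.787 1.108 1.097]
10.1333
```

View pics/e_side.png

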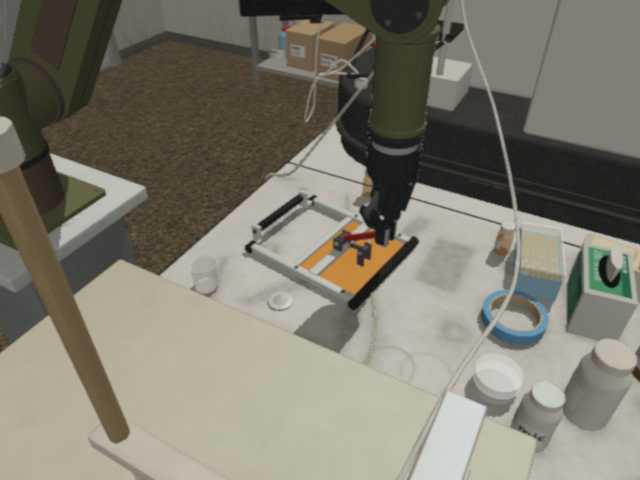

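View pics/e_wrist.png

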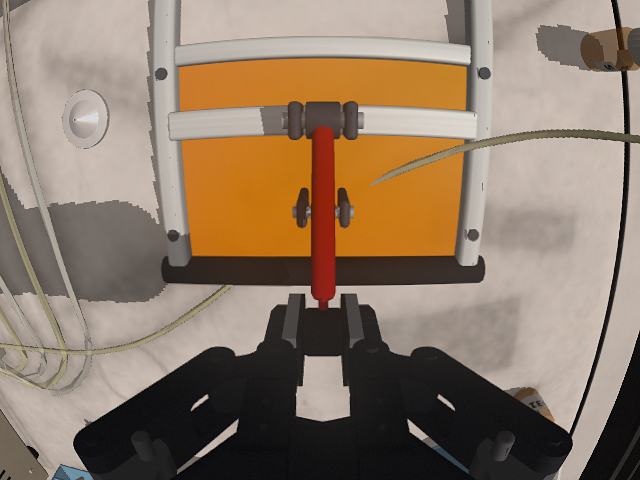

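The leg is over centre and nearly at its stop, with the wheel in the pads at (323,325). The draped tube passes through the pane, so it is only drawn, not solid. Now I'll release and check the snap, then move above the bar.

```bash
python3 - <<'E'
from h import *
np.set_printoptions(precision=3,suppress=True)
env.grip(.045,40)
p=env.read_tool_pos(); env.line_to(p+[0,0,.08],v=.2)
env.grip(.06,60)
env.move_to(bar(0)+[0,0,.10],QB)
env.sleep(.1)
print(env.read_time_s(),env.read_tool_pos())
t=env.grab_frame("top")
for n in ["side","wrist"]:
    cv2.imwrite(f"pics/f_{n}.png",env.grab_frame(n)["pixels"][:,:,::-1])
cv2.imwrite("pics/f_top.png",cv2.resize(t["pixels"][160:340,190:430,::-1],None,fx=3,fy=3))
E
```

```text
13.0833 [0.464 0.183 0.13 ]
```

View pics/f_side.png

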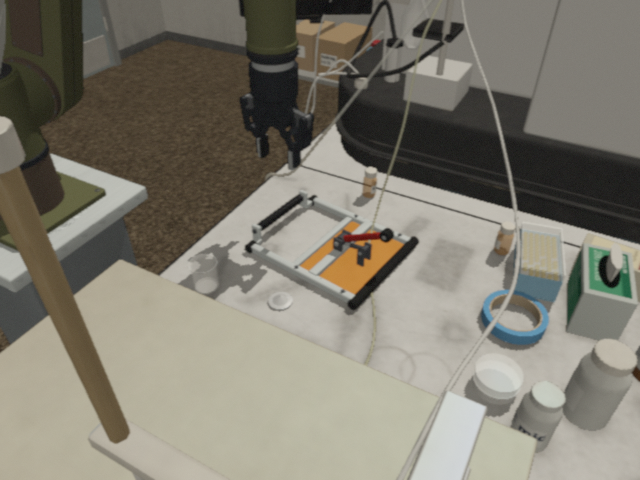

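View pics/f_wrist.png

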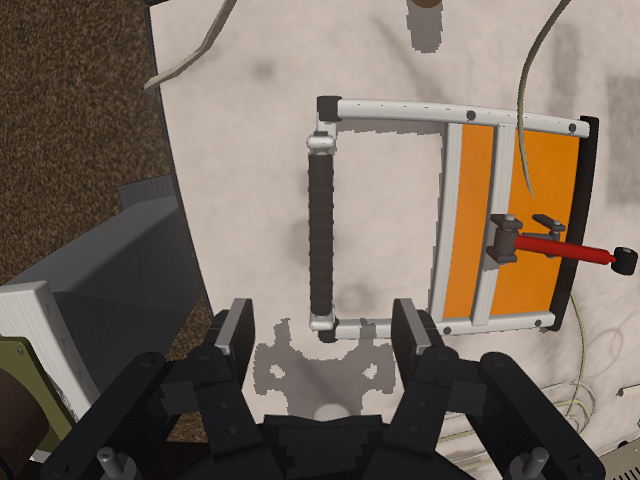

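View pics/f_top.png

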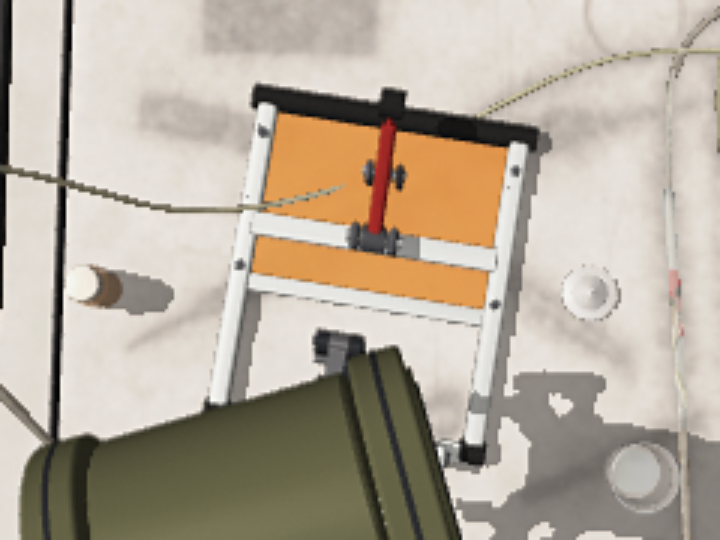

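The leg stands out to the foot side, with its wheel at side pixel (387,235) and top pixel (321,193). The shield has not moved, and the bar is centred at x≈320 between the fingers in the wrist view. I'll verify the leg angle, then grasp the bar.

```bash
python3 - <<'E'
from h import *
np.set_printoptions(precision=3,suppress=True)
t=env.grab_frame("top"); s=env.grab_frame("side")
P,e=two(t,(321.2,193.3),s,(387,235)); d=P-H; print("wheel",P,e,"angle",np.arctan2(d[2],d@ex),"len",np.linalg.norm(d))
print("exp",proj(t,[wheel(2.618)]),proj(s,[wheel(2.618)]))
g=np.array([0,0,.017])
print(env.line_to(bar(0)-g,QB,v=.1,threshold=12), env.read_tool_pos())
env.grip(0,70); print("w",env.read_gripper_width(),env.read_wrist_force(),env.read_time_s())
cv2.imwrite("pics/g_wrist.png",env.grab_frame("wrist")["pixels"][:,:,::-1])
cv2.imwrite("pics/g_side.png",env.grab_frame("side")["pixels"][:,:,::-1])
E
```

```text
wheel [0.683 0.15  0.083] 0.001680871939423923 angle 2.6135162499898215 len 0.09802337637833346
exp [[320.321 193.735]] [[385.919 235.039]]
False [0.464 0.183 0.013]
w 0.013997219713834289 [-1.319 -1.398  5.25 ] 15.1417
```

View pics/g_wrist.png

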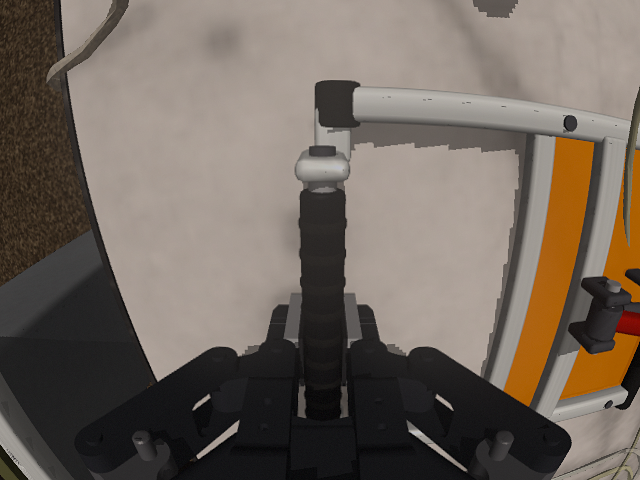

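View pics/g_side.png

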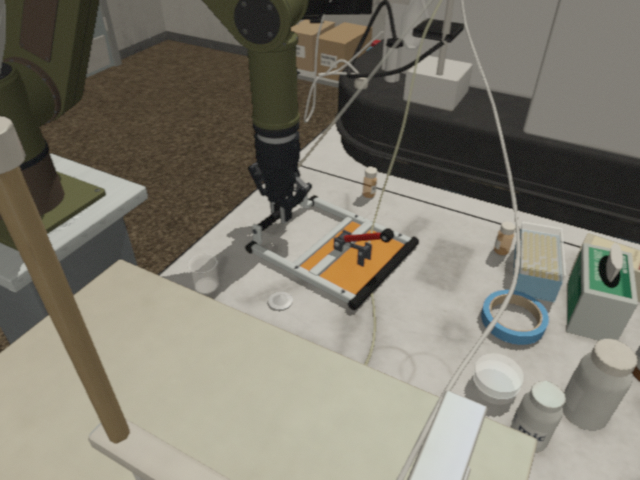

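The bar is gripped at mid-length (opening 14 mm), and the kickstand measures 2.61 rad. Next I'll raise the first part of the arc.

```bash
python3 - <<'E'
from h import *
np.set_printoptions(precision=3,suppress=True)
g=np.array([0,0,.017])
for ph in np.arange(.1,.85,.1):
    env.line_to(bar(ph)-g,QB,v=.08); f=env.read_wrist_force()
    print(round(ph,2),round(env.read_gripper_width(),4),f)
    if np.linalg.norm(f)>40: break
print(env.read_time_s())
cv2.imwrite("pics/h_wrist.png",env.grab_frame("wrist")["pixels"][:,:,::-1])
cv2.imwrite("pics/h_side.png",env.grab_frame("side")["pixels"][:,:,::-1])
E
```

```text
0.1 0.0133 [-0.411  1.683 -3.261]
0.2 0.0138 [ 0.293  0.968 -3.167]
0.3 0.0138 [ 0.565 -0.134 -2.306]
0.4 0.0139 [-0.834  0.82  -2.632]
0.5 0.0138 [-0.769  0.152 -1.716]
0.6 0.0139 [-1.439  0.72  -1.295]
0.7 0.0135 [-2.555  0.433  0.291]
0.8 0.0142 [-4.094 -0.411  1.285]
18.7417
```

View pics/h_wrist.png

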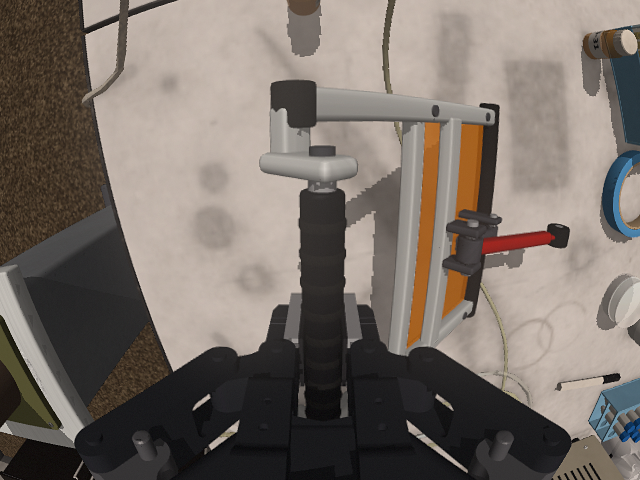

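View pics/h_side.png

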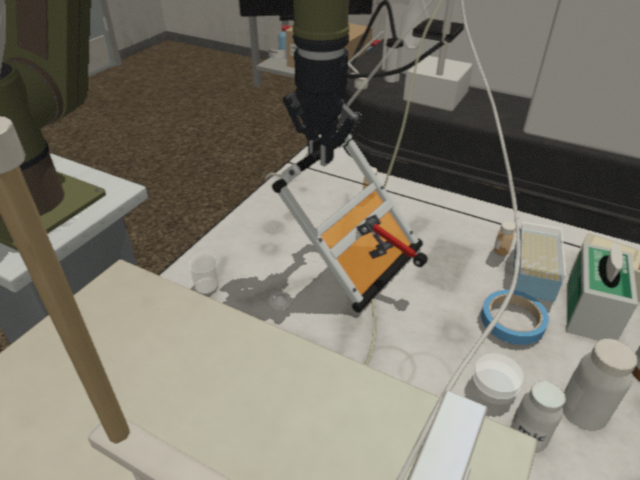

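The shield is swinging freely at about 45°, with the foot on the bench near (358,305) and small forces. I'll continue to upright.

```bash
python3 - <<'E'
from h import *
np.set_printoptions(precision=3,suppress=True)
g=np.array([0,0,.017])
for ph in [.9,1.0,1.1,1.2,1.3,1.4,1.5,1.55]:
    env.line_to(bar(ph)-g,QB,v=.07); f=env.read_wrist_force()
    print(round(ph,2),round(env.read_gripper_width(),4),f)
    if np.linalg.norm(f)>40: print("stop");break
env.sleep(.3)
print(env.read_time_s(),env.read_tool_pos(),env.read_wrist_force())
for n in ("wrist","side","top"):
    cv2.imwrite(f"pics/i_{n}.png",env.grab_frame(n)["pixels"][:,:,::-1])
im=cv2.imread("pics/i_side.png")[90:330,250:520]; cv2.imwrite("pics/i_sidec.png",cv2.resize(im,None,fx=2.4,fy=2.4,interpolation=cv2.INTER_CUBIC))
E
```

```text
0.9 0.0138 [-3.921 -0.707  3.705]
1.0 0.0139 [-3.932 -0.343  4.929]
1.1 0.0139 [-3.732 -0.931  5.285]
1.2 0.0138 [-2.81   0.5    6.448]
1.3 0.0135 [-1.821 -0.545  7.049]
1.4 0.0136 [-1.692 -0.067  5.971]
1.5 0.0137 [-1.176 -0.52   5.958]
1.55 0.0139 [ 0.172 -0.484  5.661]
22.8417 [0.717 0.146 0.218] [ 0.384 -0.066  5.061]
```

View pics/i_sidec.png

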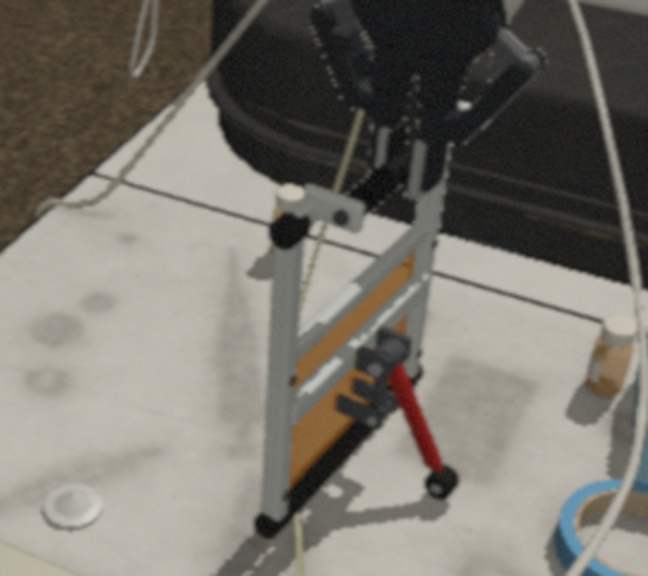

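View pics/i_wrist.png

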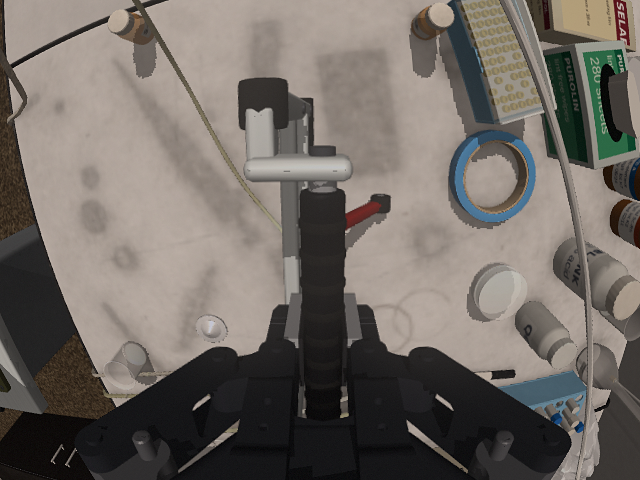

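View pics/i_top.png

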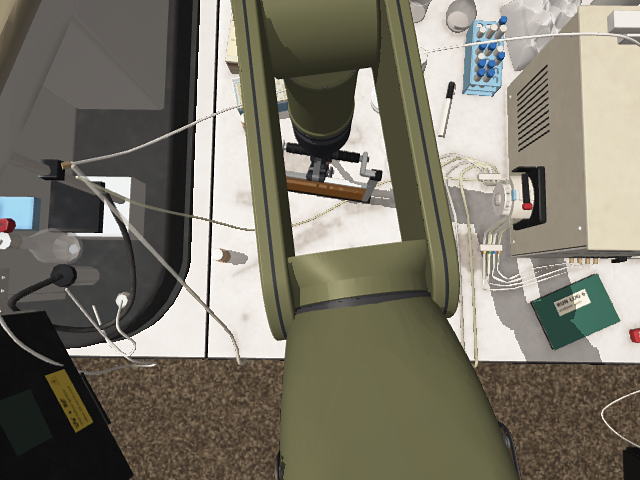

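The shield stands nearly upright: the foot end is at side-crop (268,523), the top cap at (289,231) and the wheel at (441,482). I'll compute the tilt from these.

```bash
python3 - <<'E'
from h import *
np.set_printoptions(precision=4,suppress=True)
s=env.grab_frame("side"); t=env.grab_frame("top")
o=lambda x,y:(250+x/2.4,90+y/2.4)
Fe=onz(s,o(268,523),.009); b=env.read_tool_pos()+[0,0,.017]
F0=C-.1*ex
print("foot end",Fe,"rel C: along ex",(Fe-F0)@ex,"along ey",(Fe-F0)@ey)
d=b-Fe; a,z=d@ex,d[2]; print("bar-foot ex,z",a,z,np.hypot(a,z),"phi",np.degrees(np.arctan2(z,a)-np.arctan2(.021,.225)))
# direct: top cap vs foot, intersect side ray with plane y_shield = same lateral
oo,dd=ray(s,o(289,231)); k=((Fe-oo)@ey)/(dd@ey); T=oo+k*dd; v=T-Fe; print("cap vec",v@ex,v[2],"phi",np.degrees(np.arctan2(v[2],v@ex)))
# wheel in plane through shield middle
oo,dd=ray(s,o(441,482)); k=((C-oo)@ey)/(dd@ey); W=oo+k*dd; print("wheel",W,"rel foot",-(W-Fe)@ex,W[2])
for ph in np.radians([85,88,90,92]):
    up=np.cos(ph)*ex+np.sin(ph)*ez; n=-np.sin(ph)*ex+np.cos(ph)*ez
    F=F0-.009*ph*ex; print(np.degrees(ph),"foot",(proj(s,[F+.1*ey])[0]-[250,90])*2.4,"cap",(proj(s,[F+.1*ey+.225*up])[0]-[250,90])*2.4,"wheel",(proj(s,[F+.005*up+.073*n])[0]-[250,90])*2.4,"gripbar",proj(t,[F+.225*up+.021*n])[0])
E
```

```text
foot end [0.6883 0.0558 0.009 ] rel C: along ex -0.01589779510164052 along ey 0.09325606557921681
bar-foot ex,z -0.015466300620244395 0.22593198907258277 0.22646074746226869 phi 88.58394619230423
cap vec 0.0009400989925810553 0.22155986735835786 phi 89.75689017151868
wheel [0.7741 0.1374 0.0154] rel foot 0.07292954050634497 0.015437047204897691
85.0 foot [258.7743 527.4503] cap [248.4913 219.0797] wheel [437.6499 474.5421] gripbar [320.9153 162.3527]
88.0 foot [259.3932 527.7813] cap [267.925  225.6592] wheel [438.1707 479.3327] gripbar [322.1656 154.8364]
90.0 foot [259.8059 528.0021] cap [281.0672 230.6751] wheel [438.3614 482.4542] gripbar [322.9963 149.9186]
92.0 foot [260.2188 528.2229] cap [294.3315 236.1937] wheel [438.428  485.5135] gripbar [323.8224 145.0883]
```

The independent estimates give 88.6° from bar to foot and 89.8° from cap to foot (8° allowed). The foot is down with about 5 N pressing on it, and the wheel is 15 mm up, as it should be when out at the stop. I'll do a last bystander comparison with the first images.

```bash
python3 - <<'E'
from h import *
a=cv2.imread("pics/a_side.png"); n=env.grab_frame("side")["pixels"][:,:,::-1]
at=cv2.imread("pics/a_top.png"); nt=env.grab_frame("top")["pixels"][:,:,::-1]
for nm,A,B,(x0,y0,x1,y1) in [("beaker",a,n,(185,250,225,300)),("cone",a,n,(262,288,298,314)),("vial",at,nt,(208,242,240,268))]:
    T=A[y0:y1,x0:x1]; r=cv2.matchTemplate(np.ascontiguousarray(B[y0-20:y1+20,x0-20:x1+20]),T,cv2.TM_CCOEFF_NORMED); _,v,_,p=cv2.minMaxLoc(r); print(nm,"shift px",p[0]-20,p[1]-20,"score",round(v,3))
print(env.read_gripper_width(),env.read_wrist_force(),env.read_time_s(),np.abs(env.read_joint_velocities()).max())
env.close_job()
E
```

```text
beaker shift px 0 0 score 0.997
cone shift px 0 0 score 0.997
vial shift px 0 0 score 0.996
0.013813377358897332 [0.09270402 0.32388933 4.77093831] 23.1917 0.0016923481261106163
the job is handed in; nothing more can be done
```

The job is handed in at about 23 s of the 67 s allowed, with the shield upright and the gripper still holding its top grip. No verdict is reported, so the results below are from my own checks.

**What I did:** I brought the arm back round the door edge and pinched the kickstand wheel by its flat sides. I then swung the leg over centre to about 2.55 rad, and after release it was at its stop. With the shield still flat, I gripped the black bar and raised the shield about its foot roll until it was upright.

**Last checks:**
- **Kickstand:** it measured 2.61 rad from two views while the shield lay flat. With the shield upright, its wheel is about 15 mm up and 73 mm behind the foot, which matches a kickstand out at its stop.
- **Upright:** I got 88.6° from the bar and foot, and 89.8° from the top cap and foot. The two differ by about 1°, well inside the 8° allowed.
- **Foot and grip:** the hand presses down with about 5 N, so the foot is on the bench. The fingers are closed on the bar at 13.8 mm with a 70 N grip setting, and the arm is at rest.
- **Bystanders:** the vial, beaker and cone show no shift in the images (0 px, match scores of at least 0.996).

**One disagreement:** the foot end I picked in the side image lay about 7 mm off its expected place along the roll. I took this for picking the near face of the roll. It does not affect the tilt figures much.

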